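Turn the bottle carousel to the hand-out arrow

ROBOT

A 6-joint arm with a two-finger parallel gripper is mounted at the origin on a cart in front of the work surface, level with it; the furniture and walls round the work are solid. World frame = base frame: x ahead of the robot, y to its left, z up, the work surface at z = 0. Lengths are in m, angles in rad, forces in N, time in s.
With the tool pointing down it reaches from about 0.3 to 1 m from the base axis. Payload 5.1 kg.
Tool frame: the origin (TCP) lies midway between the tips of the shut fingers; the grasp point (between the pads) lies 19 mm behind it; z points along the fingers, y is the line along which they close (so a half turn about z gives the same grasp; the last joint's range is limited). The gripper opens to 95 mm and grips with 3 to 60 N. Pads are 20 mm wide; open, the fingers measure 119 mm over their backs; the gripper's body (75 mm by 180 mm) begins 59 mm behind the grasp point.
Start: joints at [-1.202, 0.124, 1.65, -0, 1.367, -0.083], TCP at [0.284, -0.585, 0.215] pointing down, gripper open.
Joint ranges: [-2.61, 2.61], [-1.02, 2.33], [0.03, 2.71], [-1.35, 4.49], [0.32, 2.68], [-2.91, 2.91]. Speed limits (rad/s): [2.57, 2.57, 3.14, 3.14, 3.14, 3.14].

INTERFACE

Orientations are given as a unit quaternion [w, x, y, z].
In Python, from workcell import * gives the robot as it stands. Calls block until the motion is done:
- move_pose(position, orientation): joint-space move of the TCP to a pose.
- line_to(position, rotation=None, velocity=0.15, until_force=None): straight line of the TCP; rotation=None keeps the orientation; velocity is the mean speed in m/s. With until_force (N) it stops when the force on the tool has changed by that much, and returns True; else False.
- set_joints(angles): joint-space move.
- command_gripper(opening, strength=None): finger opening in m; strength is the grip in N (None keeps the last); returns when the fingers have stopped.
- dwell(seconds).
- inverse_kinematics(position, orientation): joint angles nearest the present ones, or None.
- snapshot(name): name is "scene" or "top"; returns a dict with "frame" (400x640x3 uint8, red, green, blue), "z_map" (400x640 float32, m along the optical axis (not along the pixel's ray), 0 where there is no reading), "fx", "fy", "cx", "cy" (pixels), "xyz" and "attitude" of the camera in the world. Camera axes: x right, y up, looking along -z (the intrinsics and any distortion apply to the point x, -y, -z); pixel columns grow to the right and rows downward; lengths in m; the calibration is good to about 2 mm. A picture is of the moment at which its call begins.
A pose or a line that the arm cannot do raises PlanningError and nothing moves.
- sign_off(): hands the job in; it is judged then, once.
Readings, each from a call of its own:
- get_t(): time.
- get_q(): joint angles.
- get_joint_velocities(): joint speeds.
- get_joint_torque(): joint torques, N m.
- get_position(): TCP position.
- get_tcp_rot(): TCP orientation.
- get_force(): force on the tool from outside, world axes, zero at the start.
- get_ft_torque(): the same for the moment, N m.
- get_width(): finger opening in m.
- get_finger_force(): force on a finger pad.
Only numpy, scipy, OpenCV 4.12 (cv2) and the standard library are available. Lean on these libraries where they do the work, as an engineer would, in place of code of your own. Each camera call takes 0.05 s, during which the arm holds its last target. There are 200 camera calls.

TASK

Turn the bottle carousel by gently pushing its upright orange-capped posts round with a fingertip, until the dark amber bottle with the black cap stands directly in front of the green arrow on the worktop. Leave every bottle standing in its bay: do not touch, tip or lift the bottles, and leave the other things on the worktop alone. Finish with the carousel at rest.

Things in the scene. Friction and masses are not known exactly. Their poses are not given: they have to be found in the camera images.
- carousel: Bottle carousel, fixed: grey foot under a blue turning tray 208 mm across, tray top 21 mm above the worktop. Three bays (grey rings, inner diameter 54 mm, 8 mm high) 120 degrees apart, centres 70 mm from the axis; midway between them three spokes ending in upright posts 120 mm from the axis. Origin: on the vertical turning axis, at worktop height. This frame does not turn.
- tray (a joint): Turn of the carousel's tray about its vertical axis, rad, 0 at the start, positive counter-clockwise seen from above. The bottles turn with it. Free for almost two turns each way; light drag (about 1 N at a post); it stays where it is left.
- post0 (a point): Top of one of the three upright posts to push on, 108 mm above the worktop, 120 mm from the axis. A steel rod 12 mm in diameter with an orange cap 18 mm in diameter on its top 36 mm. It turns with the tray; nothing stands within 60 mm of it along its circle.
- post1 (a point): Top of one of the three upright posts to push on, 108 mm above the worktop, 120 mm from the axis. A steel rod 12 mm in diameter with an orange cap 18 mm in diameter on its top 36 mm. It turns with the tray; nothing stands within 60 mm of it along its circle.
- post2 (a point): Top of one of the three upright posts to push on, 108 mm above the worktop, 120 mm from the axis. A steel rod 12 mm in diameter with an orange cap 18 mm in diameter on its top 36 mm. It turns with the tray; nothing stands within 60 mm of it along its circle.
- handout (a point): The hand-out position: point 70 mm from the axis on the line from the axis to the green arrow, 22 mm above the worktop. It does not turn with the tray. The amber bottle's centre must come to it.
- arrow_tip (a point): Tip of the green arrow, 138 mm from the axis, 6.5 mm above the worktop; the arrow (flat, on a white plate 66 x 64 mm, fixed, outside the tray and the posts) points at the axis.
- amber_bottle: The bottle to bring round: dark amber, black cap, 50 mm in diameter, 85 mm tall (top 106 mm above the worktop). Loose, standing in one of the carousel's three bays (which one varies). Origin: centre of its underside, 21 mm above the worktop when in its bay; z up.
- blue_cap_bottle: White bottle with a blue cap, 42 mm in diameter, 70 mm tall. Loose, standing in one of the carousel's three bays (which one varies). Origin: centre of its underside, 21 mm above the worktop when in its bay; z up.
- white_cap_bottle: White bottle with a white cap, 48 mm in diameter, 82 mm tall. Loose, standing in one of the carousel's three bays (which one varies). Origin: centre of its underside, 21 mm above the worktop when in its bay; z up.
- dose_cup: Clear dosing cup, 67 mm across, 43 mm tall, standing on the worktop left of the carousel; a bystander. Origin: centre of its underside.
- carton: White tablet carton lying flat, 50 x 96 x 22 mm, on the worktop right of the carousel; a bystander. Origin: centre of its underside.
- pouch_roll: Roll of white dose pouches, 66 mm across, 56 mm tall, on the worktop left of the carousel; a bystander. Origin: centre of its underside.
Things that resemble listed ones, but are neither listed nor needed, are in the scene too. Leave any turquoise look-alike of the amber_bottle alone.

How it is judged:
By the outcome, as a careful person would: the job done as asked, in the order asked, and still so for the second after the job is handed in, with the robot touching nothing.
It also fails if it takes over 48 s, if anything falls off the work surface, if the arm or the gripper's body presses on something with over 40 N, if the wrist force passes 120 N, or if a joint passes its speed limit or range.

## Working session

There is one attempt and no reset: what is moved stays moved. The work goes in short steps, each a Python script; the robot and the scene stay as the last script left them, time stands still between calls to the robot, and variables do not carry over. Pictures are saved under pics/ and viewed, at most 10 in all, crops included, and the job is handed in when it is done.

```bash
mkdir -p pics; cat > h.py <<'E'
from workcell import *
import numpy as np, cv2
from scipy.spatial.transform import Rotation as R
def rot(s):
    a=np.array(s["attitude"],float)
    return a if a.shape==(3,3) else R.from_quat(a[[1,2,3,0]]).as_matrix()
def ray(s,u,v):
    d=np.array([(u-s["cx"])/s["fx"],-(v-s["cy"])/s["fy"],-1.])
    return rot(s)@d
def on_plane(s,u,v,z):
    d=ray(s,u,v); o=np.array(s["xyz"]); return o+d*(z-o[2])/d[2]
def save(s,n): cv2.imwrite(n,cv2.cvtColor(s["frame"],cv2.COLOR_RGB2BGR))
E
python3 - <<'E'
from h import *
for n in("scene","top"):
    s=snapshot(n); save(s,f"pics/{n}0.png"); print(n,{k:v for k,v in s.items() if k not in("frame","z_map")})
print(get_t(),get_tcp_rot())
E
```

```text
scene {'fx': 389.9679650380665, 'fy': 389.9679650380665, 'cx': 325.16323258288935, 'cy': 198.48675961585533, 'xyz': array([-0.0947297 ,  0.79303485,  0.65873609]), 'attitude': array([-0.26238697, -0.16436429,  0.49123593,  0.81414048])}
top {'fx': 440.04420679372623, 'fy': 440.04420679372623, 'cx': 315.7309009483905, 'cy': 201.91879303516038, 'xyz': array([ 0.2746679 , -0.11061106,  1.62761675]), 'attitude': array([-0.694965  , -0.06785836,  0.05544878,  0.71368363])}
0.1 [-9.24619139e-04  9.74592962e-01  2.23981442e-01 -1.31682134e-04]
```

View pics/top0.png

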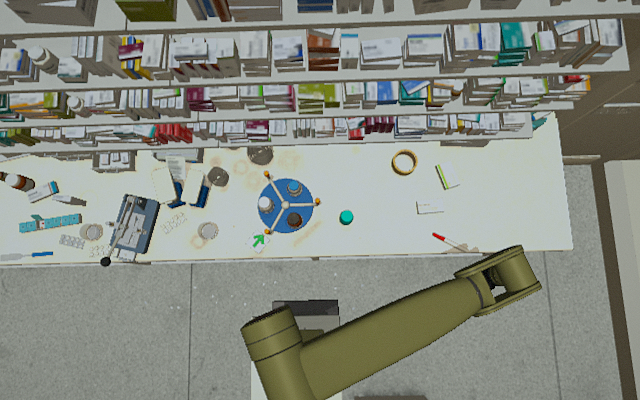

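View pics/scene0.png

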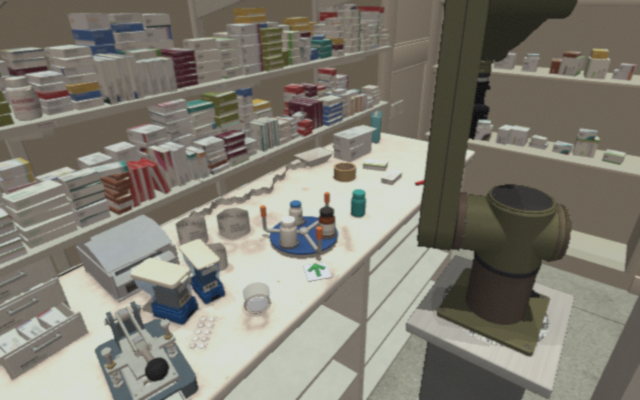

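The top view shows the carousel at about (286,205), the posts at (266,175), (318,201) and (270,232), and the arrow at (259,240). Things that could be taken for the amber bottle:
- the brown one in the tray at (294,219)
- the turquoise look-alike at (346,217)
- the brown bottle lying far left at (18,181)

I choose (294,219) and will check it in a crop.

```bash
cat >> h.py <<'E'
def blobs(s,lo,hi,box,amin=4):
    x0,y0,x1,y1=box
    m=cv2.inRange(cv2.cvtColor(s["frame"],cv2.COLOR_RGB2HSV),lo,hi)
    k=np.zeros_like(m);k[y0:y1,x0:x1]=m[y0:y1,x0:x1]
    n,l,st,c=cv2.connectedComponentsWithStats(k)
    return [(c[i],st[i,4]) for i in range(1,n) if st[i,4]>=amin]
BOX=(235,155,335,255)
def measure(s):
    posts=[on_plane(s,*c,0.1)[:2] for c,a in blobs(s,(5,150,120),(18,255,255),BOX,6)]
    g=[on_plane(s,*c,0.0065)[:2] for c,a in blobs(s,(45,100,80),(75,255,255),BOX,10)]
    return np.array(posts),np.array(g)
E
python3 - <<'E'
from h import *
s=snapshot("top")
print(blobs(s,(5,150,120),(18,255,255),BOX,2)); print(blobs(s,(45,100,80),(75,255,255),BOX)); print(blobs(s,(0,60,10),(20,255,110),BOX,10))
p,g=measure(s); print(p,g); c=p.mean(0);print(c,np.linalg.norm(p-c,axis=1))
im=s["frame"][155:265,225:365]; cv2.imwrite("pics/c0.png",cv2.cvtColor(cv2.resize(im,None,fx=5,fy=5,interpolation=2),cv2.COLOR_RGB2BGR))
E
```

```text
[(array([264.33333333, 172.        ]), np.int32(3)), (array([265.5, 175. ]), np.int32(2)), (array([318.75, 201.25]), np.int32(4)), (array([267.        , 232.66666667]), np.int32(3))]
[(array([258.78873239, 239.45070423]), np.int32(71))]
[(array([291.3, 214.3]), np.int32(10)), (array([296.63934426, 222.14754098]), np.int32(61))]
[] [[0.42619412 0.12825756]]<stdin>:4: RuntimeWarning: Mean of empty slice.
  ret = ret.dtype.type(ret / rcount)
Traceback (most recent call last):
numpy.exceptions.AxisError: axis 1 is out of bounds for array of dimension 1
```

```bash
python3 - <<'E'
from h import *
s=snapshot("top")
im=s["frame"][155:265,225:365]; cv2.imwrite("pics/c0.png",cv2.cvtColor(cv2.resize(im,None,fx=5,fy=5,interpolation=2),cv2.COLOR_RGB2BGR))
h=cv2.cvtColor(s["frame"],cv2.COLOR_RGB2HSV)
for u,v in((265,174),(318,201),(268,232)): print(h[v-3:v+4,u-3:u+4].tolist())
m=cv2.inRange(h,(100,130,50),(120,255,255)); k=np.zeros_like(m); k[160:250,240:330]=m[160:250,240:330]
n,l,st,c=cv2.connectedComponentsWithStats(k); print(st)
pts=np.argwhere(np.isin(l,[i for i in range(1,n) if st[i,4]>30]))[:,::-1]
hull=cv2.convexHull(pts.astype(np.int32)); e=cv2.fitEllipse(hull); print(e, on_plane(s,*e[0],0.019))
E
```

```text
[[[87, 14, 200], [96, 21, 190], [11, 64, 175], [17, 154, 189], [19, 232, 190], [13, 128, 182], [10, 14, 165]], [[85, 15, 201], [60, 7, 184], [16, 162, 192], [20, 255, 195], [21, 255, 193], [20, 255, 199], [15, 103, 169]], [[82, 14, 201], [35, 9, 166], [17, 183, 190], [22, 255, 195], [24, 255, 196], [21, 255, 200], [15, 145, 149]], [[65, 15, 202], [88, 19, 186], [13, 120, 163], [20, 255, 188], [22, 255, 193], [20, 255, 169], [11, 255, 101]], [[53, 15, 200], [84, 19, 206], [14, 29, 150], [15, 227, 144], [15, 255, 144], [12, 255, 111], [8, 255, 87]], [[51, 21, 199], [63, 15, 204], [65, 15, 191], [13, 46, 140], [12, 157, 114], [12, 255, 98], [12, 255, 82]], [[42, 26, 196], [49, 22, 199], [56, 20, 207], [26, 29, 186], [35, 20, 165], [13, 48, 95], [14, 104, 54]]]
[[[177, 12, 186], [15, 122, 180], [16, 164, 182], [14, 118, 193], [170, 9, 167], [100, 23, 200], [93, 14, 200]], [[13, 118, 184], [20, 255, 194], [21, 255, 193], [20, 255, 195], [16, 106, 178], [99, 17, 199], [94, 18, 203]], [[14, 150, 191], [21, 255, 195], [23, 255, 193], [23, 255, 196], [17, 163, 171], [38, 6, 175], [90, 14, 198
[... 822 characters left out ...]
5, 143], [11, 255, 91], [20, 38, 80], [30, 32, 88]], [[14, 93, 167], [18, 241, 150], [14, 255, 142], [8, 255, 99], [10, 182, 70], [30, 20, 64], [24, 43, 125]], [[50, 20, 189], [63, 15, 175], [26, 25, 151], [41, 19, 148], [48, 25, 123], [23, 45, 126], [21, 50, 148]], [[46, 27, 199], [53, 21, 206], [43, 25, 195], [50, 23, 198], [58, 16, 190], [52, 15, 188], [38, 17, 184]]]
[[     0      0    640    400 254586]
 [   274    179     39     24    507]
 [   259    184     23     44    427]
 [   288    190      3      4      4]
 [   274    206     39     27    476]]
((285.33184814453125, 205.37393188476562), (53.5717887878418, 54.52345275878906), 68.14466857910156) [0.54899326 0.02733772 0.019     ]
```

View pics/c0.png

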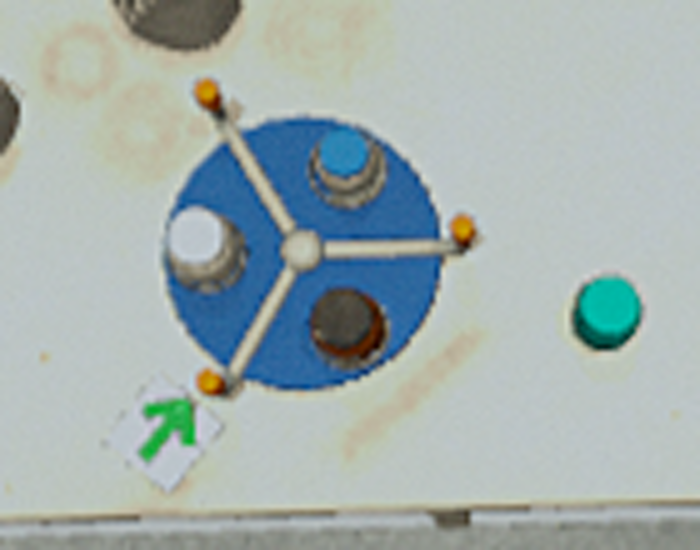

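The crop confirms the black cap over a brown body at full-image (294,220), in the tray bay. The turquoise one stands outside the tray. Next I measure the angles.

```bash
cat >> h.py <<'E'
def measure(s,box=(240,160,330,250)):
    posts=np.array([on_plane(s,*c,0.108)[:2] for c,a in blobs(s,(17,190,140),(28,255,255),box,4)])
    h=cv2.cvtColor(s["frame"],cv2.COLOR_RGB2HSV)
    g=max(blobs(s,(45,80,60),(80,255,255),box,10),key=lambda t:t[1])[0]
    return posts,on_plane(s,*g,0.0065)[:2]
ang=lambda v:np.degrees(np.arctan2(v[...,1],v[...,0]))
E
python3 - <<'E'
from h import *
s=snapshot("top"); p,g=measure(s); c=p.mean(0)
print(p,c,np.linalg.norm(p-c,axis=1),ang(p-c))
for C in(c,np.array([0.5490,0.0273])): print(g,np.linalg.norm(g-C),ang(g-C))
b=on_plane(s,225+347/5,155+318/5,0.106)[:2]; print("amber",b,np.linalg.norm(b-c),ang(b-c))
s2=snapshot("scene")
print(blobs(s2,(4,150,80),(20,255,255),(240,180,345,290),8),blobs(s2,(45,80,40),(80,255,255),(290,255,340,285),10))
E
```

```text
[[ 0.6532374   0.08703693]
 [ 0.54909233 -0.09179993]
 [ 0.44566002  0.08704337]] [0.54932992 0.02742679] [0.11979205 0.11922696 0.11958923] [ 29.84223654 -90.1141761  150.09844357]
[0.42564486 0.12874486] 0.15988540953971572 140.6769756222358
[0.42564486 0.12874486] 0.15971083113823759 140.56678656645875
amber [ 0.48643157 -0.01122439] 0.07382489827517327 -148.42917478842156
[(array([326.47368421, 197.26315789]), np.int32(19)), (array([262.82758621, 210.93103448]), np.int32(29)), (array([326.51111111, 220.06666667]), np.int32(45)), (array([318.76, 232.62]), np.int32(50))] [(array([316.04285714, 268.31428571]), np.int32(70))]
```

```bash
cat >> h.py <<'E'
C=np.array([0.5492,0.0274])
def fp(a,z=0.082,r=0.12):
    t=np.radians(a); return [C[0]+r*np.cos(t),C[1]+r*np.sin(t),z]
def fq(a):  # tool x along the clockwise tangent
    y=np.radians((a-90)%360)/2; return [0,np.cos(y),np.sin(y),0]
def arc(a0,a1,v,step=9):
    n=int(np.ceil(abs(a1-a0)/step))
    for a in np.linspace(a0,a1,n+1)[1:]: line_to(fp(a),fq(a),velocity=v)
def look(name=None):
    s=snapshot("top"); p,g=measure(s); a=ang(p-C); print("t",get_t(),"posts",a,"r",np.linalg.norm(p-C,axis=1),"arrow",ang(g-C))
    if name: cv2.imwrite(name,cv2.cvtColor(cv2.resize(s["frame"][155:265,225:365],None,fx=5,fy=5),cv2.COLOR_RGB2BGR))
E
python3 - <<'E'
from h import *
command_gripper(0.0,10)
a=-66
print(inverse_kinematics(fp(a),fq(a)),inverse_kinematics(fp(-150),fq(-150)))
move_pose(fp(a,0.25),fq(a)); print(get_t(),get_q())
line_to(fp(a),velocity=0.2); print(get_t(),get_force())
arc(a,-78,0.06); print(get_force())
arc(-78,-144,0.06,6); print(get_t(),get_position(),get_force())
arc(-144,-132,0.08); line_to(fp(-132,0.2),velocity=0.2)
move_pose([0.4,-0.42,0.25],fq(-132)); dwell(.2); look("pics/c1.png")
E
```

```text
[-2.25554515e-01  1.40189729e-01  1.86593689e+00 -4.44089210e-16
  1.13546604e+00 -2.21522986e+00] [-1.93425942e-01 -2.18940494e-01  2.21328186e+00 -4.44089210e-16
  1.14725129e+00 -7.17024718e-01]
3.9417 [-2.26424281e-01  3.13225048e-03  1.71764101e+00 -1.82941155e-04
  1.42090217e+00 -2.21496108e+00]
4.9333 [0.6567808  0.12130241 0.14180774]
[-0.21923912 -0.07543784  0.38187755]
9.5917 [ 0.45242218 -0.0433389   0.08209063] [ 0.11870921 -0.16695678 -0.52999029]
t 12.575 posts [ -34.48500195   85.39138762 -154.7842548 ] r [0.119273   0.11915288 0.11982311] arrow 140.6400268595959
```

View pics/c1.png

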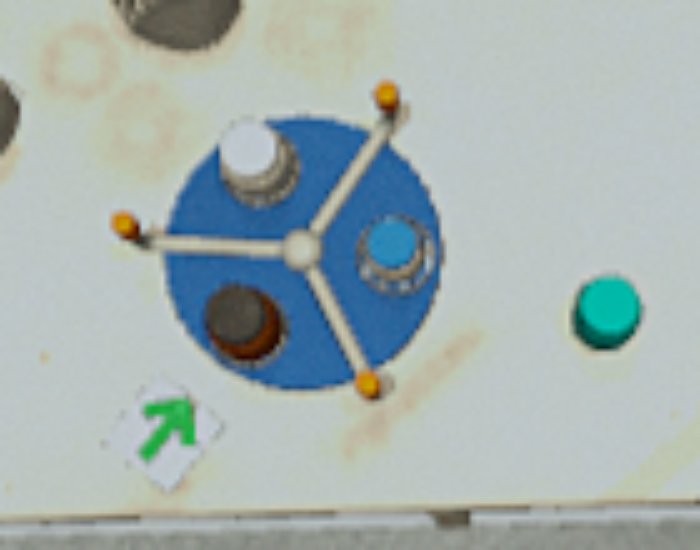

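Everything stands, and the amber bottle is at crop (245,322), about 4.7° short of the arrow at (172,427). I'll make the final nudge.

```bash
python3 - <<'E'
from h import *
a=-132
move_pose(fp(a,0.2),fq(a)); line_to(fp(a),velocity=0.2)
arc(a,-142,0.08,10); arc(-142,-148.8,0.03,3.5); dwell(.3)
arc(-148.8,-134,0.06); line_to(fp(-134,0.2),velocity=0.2)
move_pose([0.4,-0.42,0.25],fq(-132)); dwell(.2); look("pics/c2.png")
E
```

```text
t 19.3583 posts [ -39.11908444   80.62426553 -159.17642518] r [0.1195265  0.11956279 0.11960281] arrow 140.6400268595959
```

View pics/c2.png

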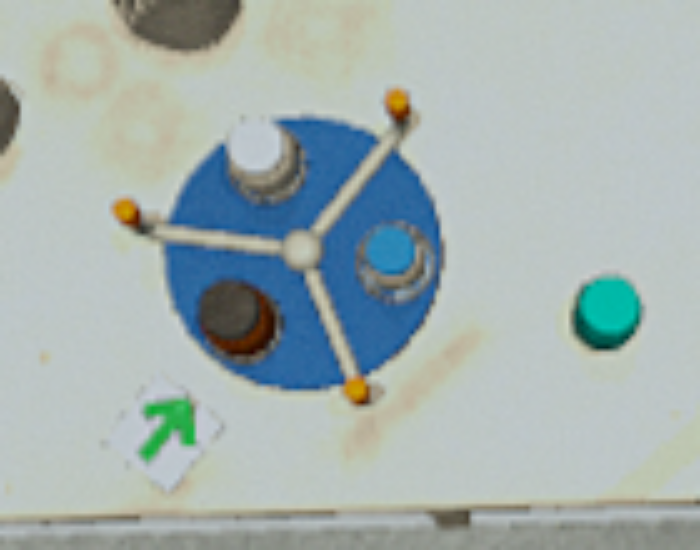

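```bash
python3 - <<'E'
from h import *
s=snapshot("top")
im=s["frame"].astype(int); m=((im.max(2)<105)&(im.max(2)-im.min(2)<28)).astype(np.uint8); k=np.zeros_like(m); k[205:228,262:284]=m[205:228,262:284]
n,l,st,c=cv2.connectedComponentsWithStats(k); i=1+np.argmax(st[1:,4]); print(st[i],c[i]); b=on_plane(s,*c[i],0.106)[:2]; print(b,np.linalg.norm(b-C),ang(b-C))
# plate centre as second estimate of arrow direction
h=cv2.cvtColor(s["frame"],cv2.COLOR_RGB2HSV); 
pc=on_plane(s,225+168/5,155+433/5,0.005)[:2]; print("plate",pc,ang(pc-C),np.linalg.norm(pc-C))
E
```

```text
[265 211  12  13 118] [270.3559322  216.65254237]
[0.49562402 0.07284535] 0.07025429032184607 139.6940171294197
plate [0.41840425 0.12919636] 142.10691552815553 0.16574084764154257
```

```bash
python3 -c "
from h import *
print(get_t()); sign_off()"
```

```text
19.4083
the job is handed in; nothing more can be done
```

The amber bottle now stands in front of the green arrow, within about 1° (roughly 1 mm) by the top camera, with all three bottles upright in their bays and the carousel at rest; I handed the job in at 19.4 s.

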